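# Sweep used vial caps off the decapping deck

### The arm

A 6-joint arm with a two-finger parallel gripper is mounted at the origin on the work surface. World frame = base frame: x ahead of the robot, y to its left, z up, the work surface at z = 0. Lengths are in m, angles in degrees, forces in N, time in s.
With the tool pointing down it reaches from about 0.4 to 0.825 m from the base axis. Payload 7 kg.
Tool frame: the origin (TCP) lies at the very end of the fingers, on their centre line; the grasp point (between the pads) lies tcp_to_grasp behind it (tcp_to_grasp is the distance from the TCP to the grasp point, in m); x points along the fingers, y is the direction in which the jaws open and shut, and the axes are right-handed (so a half turn about x gives the same grasp; the last joint's range is limited). The gripper opens to 88 mm and grips with 3 to 60 N. Pads are 19 mm wide; open, the fingers measure 130 mm over their backs; the gripper's body (78 mm by 193 mm) begins 47 mm behind the grasp point.
Start: joints at [-54.769, 20.546, 0.682, 0, -70.136, -16.507], TCP at [0.217, -0.639, 0.227] pointing down, gripper open.
Joint ranges: [-176.03, 176.03], [-82.01, 121.73], [-58.28, 71.71], [-173.87, 95.51], [-174.79, -0.11], [-173.66, 173.66]. Speed limits (degrees/s): [136.94, 136.94, 172.46, 180, 180, 180].

### API

Orientations are given as [roll, pitch, yaw] about the fixed x, y, z axes, in that order (R = Rz(yaw) Ry(pitch) Rx(roll)).
In Python, from plant import * gives the robot as it stands. The module is installed in compiled form; this text tells all that it offers.
- The arm moves only by the shell command python3 -m pendant 'ROWS'. ROWS is JSON, a list of rows, each an object with "claw": the finger opening in mm, from 0 to 87.6; "linear": the shift along the tool's x, y, z in mm, a list of three; "twist": the turn about the tool's x in rad. In form: [{"claw": claw, "linear": [tx, ty, tz], "twist": twist}, ...]. A call has exactly 10 rows; each row shifts and turns the commanded pose from where the row before left it, along the tool's axes as they then stand; what a row does not reach is not made up. A row lasts 1/12 s, in which the tool goes at most 41.7 mm and 7.16 degrees, less where a joint would pass 70% of its speed; a pose out of reach is approached as far as the arm can. A call with a gripper value outside its range is refused whole. The fingers move at their own pace and stop on an object; the grip force is fixed at half the most. Time passes only in rows, so rows that do not move let the fingers close, or fill a call up. It gives the time, the measured TCP pose, the force and the opening at its end, in the units of the state.
- get_obs(): the state, without advancing time (a new reading comes with each control period).
- snapshot(name): name is "scene" or "side" or "wrist"; returns (picture, depth): 400x640x3 uint8, red, green, blue; 400x640 float32, m along the optical axis (not along the pixel's ray), 0 where there is no reading.
- camera_params(name): a dict with "fx", "fy", "cx", "cy" (pixels), "rvec" (rotation vector, rad) and "tvec" (3), from world to camera coordinates, as OpenCV has them. Camera axes: x right, y down, z forward; pixel columns grow to the right and rows downward; lengths in m; the calibration is good to about 2 mm. A picture is of the moment at which its call begins: read the wrist's pose just before it. camera_params takes no time and is no camera call; for the wrist camera it gives the pose at the moment of the call.
- close_job(): hands the job in, once; it reports no verdict.
Trained networks look in the newest picture that a camera, given by its name, has taken for a name from the list of things; names that differ only in an ending like _2 or _b are one class to them, and where a whole thing is asked for, a point or a joint stands for the part that bears it (a point fixed in the world has none). Each returns a list of dicts, best first, with "confidence" (0 to 1); they miss things now and then, are a little off and sometimes report something else, mostly with a low value. They report only what shows in the picture. A call takes as long as a camera call.
- boxes_of(camera, target): "xy" ([column, row] in pixels, amid what is visible of it).
The state is a dict: "clock": time; "joint_pos": joint angles; "qvel": joint speeds; "tau": joint torques, N m; "tool_pos": TCP position; "orientation": TCP orientation; "force": force on the tool from outside, world axes, zero at the start; "moment": the same for the moment, N m; "opening": finger opening in m.
Only numpy, scipy, OpenCV 4.12 (cv2) and the standard library are available. Lean on these libraries where they do the work, as an engineer would, in place of code of your own. Each camera call takes 0.05 s, during which the arm holds its last target. There are 200 camera calls.

### The job

Sweep the three used screw caps lying on the raised deck off the deck into the empty steel waste trough at its end, using the outside of the closed fingers. Only push them: do not pick up or lift any cap. Leave the amber vials upright where they stand, leave the other things on the bench alone, and finish clear of everything.

Things in the scene. Friction and masses are not known exactly. Their poses are not given: they have to be found in the camera images.
- deck_top (a point): Fixed raised grey metal deck, 250 mm (its x) by 280 mm (its y), flat top 50 mm above the bench. Point: centre of the top; z up. Rims 12 mm high, 8 mm thick along the edges at x = -125 and +125 mm; the ends at y = -140 and +140 mm are open. Two caps lie near x = -65 mm, 90 mm or more apart, one near x = +65 mm; the vials between, near x = 0.
- trough: Empty open-topped dark steel waste trough, fixed, 250 mm (its x) by 100 mm (its y), 45 mm high, walls 4 mm, its long side flat against one open end of the deck (+y or -y, 190 mm from centre to centre), parallel to it. Its rim is 5 mm below the deck's top. Origin: centre of its underside.
- rack: Grey vial rack, fixed, same outline as the trough (250 x 100 x 45 mm), at the deck's other end, with small capped vials fixed in two rows, their tops 17 mm above the deck's top, 15 mm or more from the deck. Not part of the work. Origin: centre of its underside.
- cap1_center (a point): used black screw cap, a plain disc 32 mm in diameter and 14 mm high (about 12 g), at the start lying flat on the deck. The point is its centre, 7 mm above its underside
- cap2_center (a point): used black screw cap, a plain disc 32 mm in diameter and 14 mm high (about 12 g), at the start lying flat on the deck. The point is its centre, 7 mm above its underside
- cap3_center (a point): used black screw cap, a plain disc 32 mm in diameter and 14 mm high (about 12 g), at the start lying flat on the deck. The point is its centre, 7 mm above its underside
- vial1_center (a point): closed amber glass vial with a white cap, 28 mm in diameter and 50 mm tall (40 g), standing upright near the long centre line of the deck; to be left standing. The point is its centre, 25 mm above its foot; z up
- vial2_center (a point): closed amber glass vial with a white cap, 28 mm in diameter and 50 mm tall (40 g), standing upright near the long centre line of the deck; to be left standing. The point is its centre, 25 mm above its foot; z up
- reagent: bystander: clear reagent bottle, 80 mm in diameter, 170 mm tall; origin at the centre of its foot
- beaker: bystander: empty glass beaker, 70 mm in diameter, 90 mm tall; origin at the centre of its foot
- tipbox: bystander: blue tip box, 80 x 120 x 50 mm high; origin at the centre of its underside
- mouse: bystander: black computer mouse, 100 x 60 x 22 mm high; origin at the centre of its underside

How it is judged (in metres and radians):
At the end, for the whole second after the job is handed in: All three caps lie at rest inside the waste trough (centres within its walls and below its rim); both amber vials stand upright (within 0.2 rad) within 20 mm of where they started (x of cap1_center in the frame of trough between -0.121 and 0.121 m and y of cap1_center in the frame of trough between -0.046 and 0.046 m and z of each of cap1_center, cap2_center, cap3_center in the frame of trough below 0.044 m and linear speed of each of cap1, cap2, cap3 below 0.02 m/s and x of cap2_center in the frame of trough between -0.121 and 0.121 m and y of cap2_center in the frame of trough between -0.046 and 0.046 m and x of cap3_center in the frame of trough between -0.121 and 0.121 m and y of cap3_center in the frame of trough between -0.046 and 0.046 m and angle between each of vial1_center, vial2_center's own z axis and vertical below 0.2 rad and distance of each of vial1_center, vial2_center from where it was at the start of the episode below 0.02 m); the robot touches nothing.
It fails at once if a cap is lifted (its centre rises more than 20 mm above where it lay on the deck) (height (world z) of any of cap1_center, cap2_center, cap3_center above 0.077 m).
It fails at once if an amber vial is tipped (over 0.5 rad), lifted or shifted by more than 20 mm (angle between any of vial1_center, vial2_center's own z axis and vertical above 0.5 rad or distance of any of vial1_center, vial2_center from where it was at the start of the episode above 0.02 m).
It fails at once if another thing on the bench is shifted by more than 30 mm (distance of any of reagent, beaker, tipbox, mouse from where it was at the start of the episode above 0.03 m).
It also fails if it takes over 48 s, if anything falls off the work surface, if the arm or the gripper's body presses on something with over 40 N, if the wrist force passes 120 N, or if a joint passes its speed limit or range.

## Working session

There is one attempt and no reset: what is moved stays moved. The work goes in short steps, Python scripts to look and compute and a shell command to move; the robot and the scene stay as the last step left them, time stands still between calls to the robot, and variables do not carry over. Pictures are saved under pics/ and viewed, about 8 in all and at most 12, crops included, and the job is handed in when it is done.

```bash
mkdir -p pics; cat > h.py <<'E'
from plant import *
import numpy as np, cv2
def snap(n,f):
    p=camera_params(n); im,d=snapshot(n); cv2.imwrite('pics/'+f,im[:,:,::-1]); return p,im,d
def world(p,uv,z=None,d=None):
    R=cv2.Rodrigues(np.array(p['rvec'],float))[0]; t=np.array(p['tvec'],float).ravel()
    r=np.array([(uv[0]-p['cx'])/p['fx'],(uv[1]-p['cy'])/p['fy'],1.])
    c=-R.T@t; w=R.T@r
    s=(z-c[2])/w[2] if z is not None else d
    return c+s*w
E
python3 - <<'E'
from h import *
np.set_printoptions(precision=3,suppress=True)
o=get_obs(); print(o['clock'],o['tool_pos'],o['orientation'],o['opening'])
for n in ('scene','side'):
    p,im,d=snap(n,n+'0.png')
    R=cv2.Rodrigues(np.array(p['rvec'],float))[0]; print(n,'cam',-R.T@np.array(p['tvec']).ravel())
    for t,z in (('cap1_center',.057),('vial1_center',.075),('trough',.04),('rack',.045),('reagent',.08),('beaker',.045),('tipbox',.025),('mouse',.011)):
        for b in boxes_of(n,t)[:4]:
            u=b['xy']; dd=d[int(u[1]),int(u[0])]
            print(t,np.round(u),round(b['confidence'],2),'plane',world(p,u,z=z),'depth',world(p,u,d=dd))
E
```

```text
0.0 [ 0.217 -0.639  0.226] [ 95.056  89.905 113.773] 0.08751558098547295
scene cam [ 1.102 -0.327  1.085]
vial1_center [342. 212.] 0.74 plane [0.641 0.035 0.075] depth [0.634 0.041 0.059]
vial1_center [272. 202.] 0.63 plane [ 0.524 -0.111  0.075] depth [ 0.533 -0.114  0.09 ]
trough [243. 223.] 0.77 plane [ 0.524 -0.204  0.04 ] depth [ 0.502 -0.199  0.   ]
rack [373. 191.] 0.56 plane [0.614 0.159 0.045] depth [0.613 0.159 0.044]
reagent [464. 141.] 0.71 plane [0.619 0.475 0.08 ] depth [0.629 0.457 0.102]
beaker [129. 241.] 0.59 plane [ 0.427 -0.482  0.045] depth [ 0.412 -0.485  0.023]
mouse [156. 317.] 0.63 plane [ 0.639 -0.493  0.011] depth [ 0.644 -0.491  0.022]
mouse [274. 201.] 0.2 plane [ 0.485 -0.091  0.011] depth [ 0.535 -0.11   0.098]
side cam [ 0.319 -1.284  1.082]
trough [309. 264.] 0.89 plane [ 0.491 -0.223  0.04 ] depth [ 0.497 -0.186  0.003]
rack [322. 195.] 0.74 plane [0.6   0.146 0.045] depth [0.595 0.122 0.062]
reagent [311. 139.] 0.69 plane [0.618 0.54  0.08 ] depth [0.604 0.455 0.127]
beaker [306. 327.] 0.75 plane [ 0.444 -0.472  0.045] depth [ 0.446 -0.458  0.026]
tipbox [370. 332.] 0.42 plane [ 0.623 -0.503  0.025] depth [ 0.624 -0.5    0.021]
mouse [368. 331.] 0.86 plane [ 0.622 -0.49   0.011] depth [ 0.62  -0.496  0.019]
mouse [293. 234.] 0.32 plane [ 0.463 -0.03   0.011] depth [ 0.456 -0.096  0.068]
```

View pics/scene0.png

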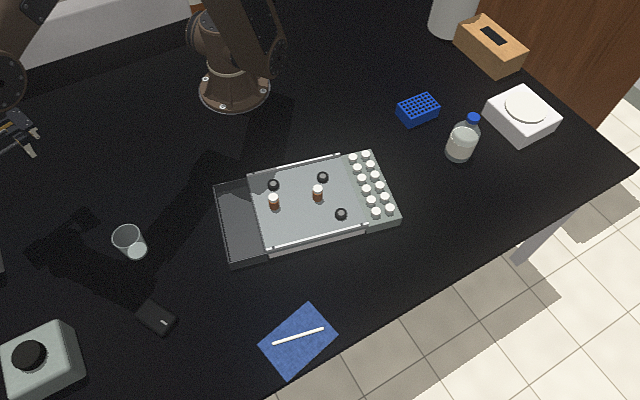

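View pics/side0.png

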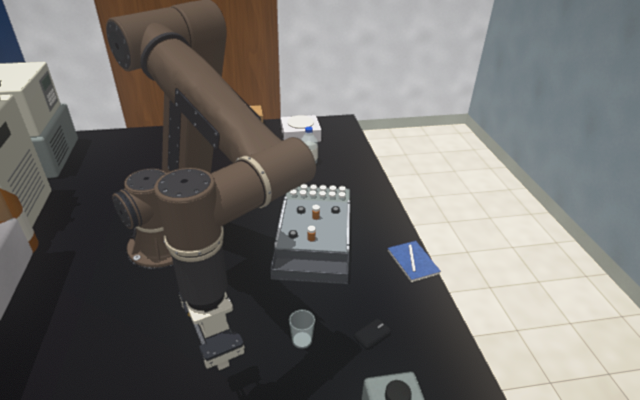

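The scene view shows the trough (about 240,223) at the deck's -y end and the rack at +y. The caps are at (273,185), (323,177) and (341,214), and the vials at (273,202) and (317,192).

```bash
python3 - <<'E'
from h import *
import plant
from scipy.spatial.transform import Rotation as Ro
np.set_printoptions(precision=3,suppress=True)
print([k for k in dir(plant) if 'tcp' in k.lower()], getattr(plant,'tcp_to_grasp',None), get_obs().get('tcp_to_grasp'))
o=get_obs(); print(Ro.from_euler('xyz',o['orientation'],degrees=True).as_matrix())
p,im,d=snap('scene','scene1.png')
V,U=np.mgrid[:400,:640]
R=cv2.Rodrigues(np.array(p['rvec'],float))[0]; t=np.array(p['tvec'],float).ravel()
P=np.stack([(U-p['cx'])/p['fx']*d,(V-p['cy'])/p['fy']*d,d],-1)
W=(P-t)@R
m=(W[...,2]>.035)&(W[...,2]<.07)&(d>0)&(U>200)&(U<410)&(V>140)&(V<275)
g=im.max(2)
dk=m&(g>90)
n,l,s,c=cv2.connectedComponentsWithStats(dk.astype(np.uint8))
i=1+s[1:,4].argmax(); print('deck+rack',s[i],cv2.minAreaRect((W[l==i][:,:2]*1000).astype(np.float32)), np.median(W[l==i][:,2]))
for a in ((273,185),(323,177),(341,214)):
    mm=(g<70)&(abs(U-a[0])<9)&(abs(V-a[1])<9)
    u=[U[mm].mean(),V[mm].mean()]; print('cap',u,mm.sum(),world(p,u,z=.059))
E
```

```text
['tcp_to_grasp'] 0.0188 None
[[ 0.    -0.321  0.947]
 [ 0.     0.947  0.321]
 [-1.    -0.     0.   ]]
deck+rack [ 230  149  173  114 9865] ((547.9121704101562, -19.8465576171875), (474.0318603515625, 254.02301025390625), 76.38296508789062) 0.0489709345271327
cap [np.float64(272.775), np.float64(185.3125)] 80 [ 0.466 -0.082  0.059]
cap [np.float64(322.25), np.float64(177.77941176470588)] 68 [0.513 0.052 0.059]
cap [np.float64(340.2972972972973), np.float64(214.56756756756758)] 74 [0.64  0.033 0.059]
```

```bash
python3 -m pendant '[{"claw":0,"linear":[-15,0,0],"twist":-0.1},{"claw":0,"linear":[-15,0,0],"twist":-0.1},{"claw":0,"linear":[-15,0,0],"twist":-0.1},{"claw":0,"linear":[-15,0,0],"twist":-0.1},{"claw":0,"linear":[-15,0,0],"twist":-0.1},{"claw":0,"linear":[-15,0,0],"twist":-0.1},{"claw":0,"linear":[-15,0,0],"twist":-0.1},{"claw":0,"linear":[-15,0,0],"twist":-0.1},{"claw":0,"linear":[-15,0,0],"twist":-0.1},{"claw":0,"linear":[-15,0,0],"twist":-0.107}]'
python3 -m pendant '[{"claw":0,"linear":[0,-9,34],"twist":0},{"claw":0,"linear":[0,-9,34],"twist":0},{"claw":0,"linear":[0,-9,34],"twist":0},{"claw":0,"linear":[0,-9,34],"twist":0},{"claw":0,"linear":[0,-9,34],"twist":0},{"claw":0,"linear":[0,-9,34],"twist":0},{"claw":0,"linear":[0,-9,34],"twist":0},{"claw":0,"linear":[0,-9,34],"twist":0},{"claw":0,"linear":[0,-9,34],"twist":0},{"claw":0,"linear":[0,-9,34],"twist":0}]'
python3 -m pendant '[{"claw":0,"linear":[0,-9,34],"twist":0},{"claw":0,"linear":[0,-9,34],"twist":0},{"claw":0,"linear":[0,-9,34],"twist":0},{"claw":0,"linear":[0,-9,34],"twist":0},{"claw":0,"linear":[0,-9,34],"twist":0},{"claw":0,"linear":[0,-9,34],"twist":0},{"claw":0,"linear":[0,-9,34],"twist":0},{"claw":0,"linear":[0,-9,34],"twist":0},{"claw":0,"linear":[0,0,0],"twist":0},{"claw":0,"linear":[0,0,0],"twist":0}]'
python3 - <<'E'
from h import *
np.set_printoptions(precision=3,suppress=True)
o=get_obs(); print(o['clock'],o['tool_pos'],o['orientation'],o['joint_pos'],o['opening'],o['force'])
p,im,d=snap('wrist','w0.png')
R=cv2.Rodrigues(np.array(p['rvec'],float))[0]; print('cam',-R.T@np.array(p['tvec']).ravel(),R)
for t,z in (('cap1_center',.057),('vial1_center',.075)):
  for b in boxes_of('wrist',t)[:5]: print(t,b['xy'],b['confidence'],world(p,b['xy'],z=z))
E
```

```text
clock: 1.78
tool_pos: [0.2166, -0.6392, 0.3774]
orientation: [-101.5, 90.0, -24.8]
force: [-0.2, -0.6, -0.2]
opening: 0.0263
clock: 2.62
tool_pos: [0.3843, -0.3283, 0.3769]
orientation: [-93.8, 90.0, -17.4]
force: [0.3, -1.3, 0.0]
opening: 0.0004
clock: 3.45
tool_pos: [0.5184, -0.0808, 0.3761]
orientation: [109.2, 90.0, -174.2]
force: [0.2, -0.1, -0.9]
opening: 0.0004
3.45 [ 0.518 -0.081  0.376] [ 109.24    89.951 -174.176] [ 12.579   2.603  -3.042  -0.006 -84.405 -25.995] 0.00040389802879070834 [ 0.224 -0.068 -0.88 ]
cam [ 0.499 -0.161  0.536] [[-0.973  0.232  0.001]
 [ 0.222  0.927  0.303]
 [ 0.069  0.295 -0.953]]
cap1_center [352.7, 149.7] 0.84 [ 0.455 -0.08   0.057]
vial1_center [309.7, 141.6] 0.61 [ 0.518 -0.11   0.075]
```

View pics/w0.png

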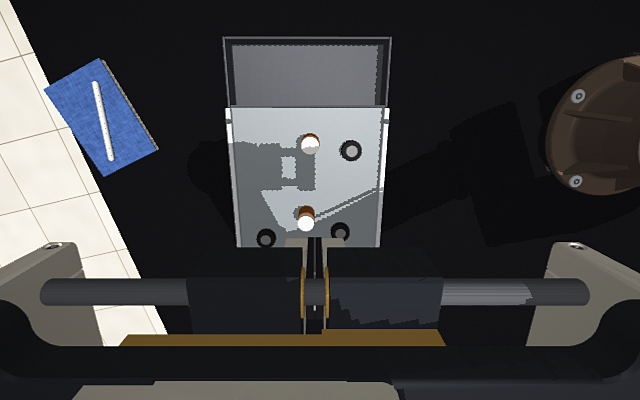

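```bash
python3 - <<'E'
from h import *
np.set_printoptions(precision=3,suppress=True)
p=camera_params('wrist'); im=cv2.imread('pics/w0.png'); g=im.max(2)
from scipy.spatial.transform import Rotation as Ro
o=get_obs(); T=Ro.from_euler('xyz',o['orientation'],degrees=True).as_matrix(); tp=o['tool_pos']; print(T)
def show(n,w): print(n,w,'tool yz mm',(T.T@(w-tp))[1:]*1000)
for n,a in dict(c1=(351,150),c2=(340,232),c3=(266,239)).items():
    V,U=np.mgrid[:400,:640]; m=((abs(U-a[0])<15)&(abs(V-a[1])<15)&(g<75)).astype(np.uint8)
    k=max(cv2.findContours(m,0,2)[0],key=cv2.contourArea); (u,v),r=cv2.minEnclosingCircle(k); print(u,v,r,cv2.boundingRect(k)); show(n,world(p,(u,v),z=.058))
for n,uv,z in (('edgeL',(231,107),.05),('edgeR',(388,107),.05),('troughFarL',(224,38),.045),('troughFarR',(391,38),.045),('vial1cap',(310,145),.1),('vial2cap',(306,223),.1)): show(n,world(p,uv,z=z))
cv2.imwrite('pics/w0c.png',cv2.resize(im[20:260,200:420],None,fx=2.4,fy=2.4))
E
```

```text
[[ 0.    -0.972  0.235]
 [-0.     0.235  0.972]
 [-1.    -0.    -0.   ]]
350.73223876953125 150.08767700195312 10.489252090454102 (341, 140, 21, 21)
c1 [ 0.457 -0.082  0.058] tool yz mm [ 58.662 -13.234]
339.5806579589844 231.56451416015625 10.02639389038086 (330, 222, 20, 19)
c2 [0.504 0.052 0.058] tool yz mm [ 44.446 128.112]
266.0 244.39999389648438 16.43056297302246 (252, 228, 29, 26)
c3 [0.636 0.046 0.058] tool yz mm [-84.829 152.679]
edgeL [ 0.624 -0.19   0.05 ] tool yz mm [-129.101  -78.953]
edgeR [ 0.387 -0.133  0.05 ] tool yz mm [115.173 -78.886]
troughFarL [ 0.605 -0.285  0.045] tool yz mm [-132.512 -176.01 ]
troughFarR [ 0.366 -0.227  0.045] tool yz mm [ 113.534 -175.954]
vial1cap [ 0.517 -0.11   0.1  ] tool yz mm [ -5.774 -26.67 ]
vial2cap [0.552 0.006 0.1  ] tool yz mm [-12.625  94.98 ]
```

View pics/w0c.png

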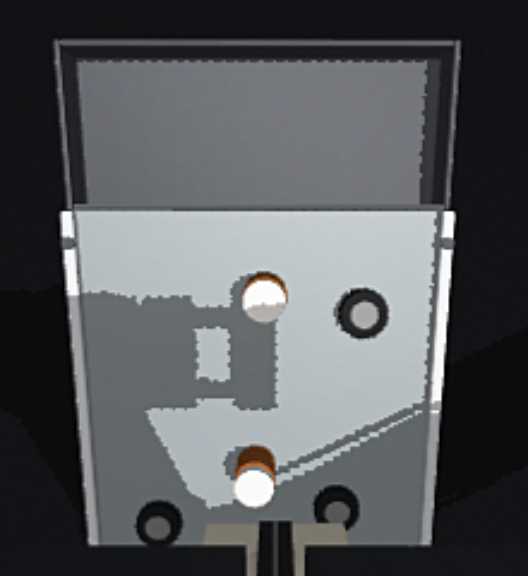

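The crop shows three caps, with cap3 centred at (266,238) in the full image. The deck's trough edge is horizontal in the image, so the tool yaw is right. The scene and wrist cameras disagree by about 8 mm sideways. I'll hover behind cap1 and settle it relative to the fingers.

```bash
python3 -m pendant '[{"claw":0,"linear":[0,11,6],"twist":0},{"claw":0,"linear":[0,11,6],"twist":0},{"claw":0,"linear":[0,11,6],"twist":0},{"claw":0,"linear":[0,11,6],"twist":0},{"claw":0,"linear":[0,10,6],"twist":0},{"claw":0,"linear":[30,0,0],"twist":0},{"claw":0,"linear":[30,0,0],"twist":0},{"claw":0,"linear":[30,0,0],"twist":0},{"claw":0,"linear":[30,0,0],"twist":0},{"claw":0,"linear":[30,0,0],"twist":0}]'
python3 -m pendant '[{"claw":0,"linear":[30,0,0],"twist":0},{"claw":0,"linear":[30,0,0],"twist":0},{"claw":0,"linear":[30,0,0],"twist":0},{"claw":0,"linear":[30,0,0],"twist":0},{"claw":0,"linear":[26,0,0],"twist":0},{"claw":0,"linear":[0,0,0],"twist":0},{"claw":0,"linear":[0,0,0],"twist":0},{"claw":0,"linear":[0,0,0],"twist":0},{"claw":0,"linear":[0,0,0],"twist":0},{"claw":0,"linear":[0,0,0],"twist":0}]'
python3 - <<'E'
from h import *
np.set_printoptions(precision=4,suppress=True)
o=get_obs(); print(o['clock'],o['tool_pos'],o['orientation'],o['force'])
p,im,d=snap('wrist','w1.png')
E
```

```text
clock: 4.43
tool_pos: [0.4717, -0.0399, 0.2258]
orientation: [-57.7, 89.9, 18.8]
force: [-0.2, 0.7, -0.7]
opening: 0.0003
clock: 5.27
tool_pos: [0.4735, -0.0401, 0.0823]
orientation: [-60.7, 89.8, 15.7]
force: [-0.3, 0.4, -0.3]
opening: 0.0003
5.2667 [ 0.4735 -0.0401  0.0823] [-60.7169  89.8093  15.7209] [-0.2503  0.3639 -0.3099]
```

View pics/w1.png

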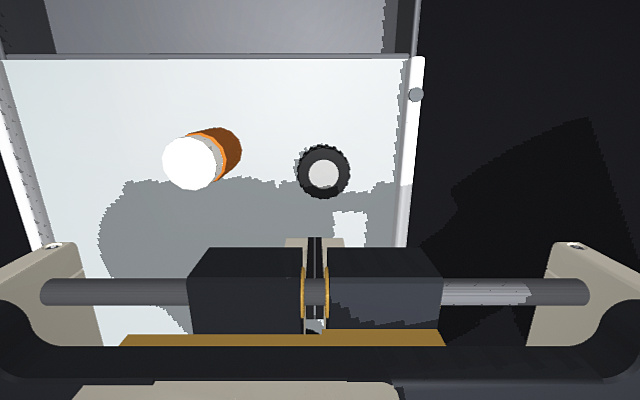

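Cap1 (324,172) lies about 5 mm to the right of the finger centre line (315). I'll shift, lower and sweep.

```bash
python3 -m pendant '[{"claw":0,"linear":[7,2,0],"twist":0},{"claw":0,"linear":[7,2,0],"twist":0},{"claw":0,"linear":[7,1,0],"twist":0},{"claw":0,"linear":[6,0,0],"twist":0},{"claw":0,"linear":[0,0,-6],"twist":0},{"claw":0,"linear":[0,0,-8],"twist":0},{"claw":0,"linear":[0,0,-8],"twist":0},{"claw":0,"linear":[0,0,-8],"twist":0},{"claw":0,"linear":[0,0,-8],"twist":0},{"claw":0,"linear":[0,0,-8],"twist":0}]'
python3 -m pendant '[{"claw":0,"linear":[0,0,-8],"twist":0},{"claw":0,"linear":[0,0,-8],"twist":0},{"claw":0,"linear":[0,0,-8],"twist":0},{"claw":0,"linear":[0,0,-8],"twist":0},{"claw":0,"linear":[0,0,-8],"twist":0},{"claw":0,"linear":[0,0,-8],"twist":0},{"claw":0,"linear":[0,0,-8],"twist":0},{"claw":0,"linear":[0,0,-8],"twist":0},{"claw":0,"linear":[0,0,-8],"twist":0},{"claw":0,"linear":[0,0,-8],"twist":0}]'
python3 - <<'E'
from h import *
p,im,d=snap('wrist','w2.png')
E
```

```text
clock: 6.15
tool_pos: [0.4566, -0.0851, 0.0538]
orientation: [-63.9, 90.0, 12.5]
force: [0.0, -0.2, 0.0]
opening: 0.0002
clock: 6.98
tool_pos: [0.4377, -0.1626, 0.0536]
orientation: [116.3, 90.0, -167.3]
force: [-0.7, 0.9, 0.6]
opening: 0.0004
```

View pics/w2.png

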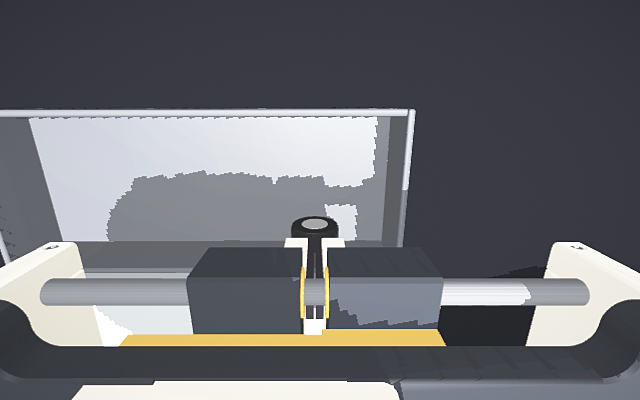

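Cap1 (315,228) is still at the finger front over the trough edge. I'll push 20 mm further and look.

```bash
python3 -m pendant '[{"claw":0,"linear":[0,0,-5],"twist":0},{"claw":0,"linear":[0,0,-5],"twist":0},{"claw":0,"linear":[0,0,-5],"twist":0},{"claw":0,"linear":[0,0,-5],"twist":0},{"claw":0,"linear":[0,0,0],"twist":0},{"claw":0,"linear":[0,0,0],"twist":0},{"claw":0,"linear":[-10,0,0],"twist":0},{"claw":0,"linear":[-15,0,0],"twist":0},{"claw":0,"linear":[-20,0,0],"twist":0},{"claw":0,"linear":[-20,0,0],"twist":0}]'
python3 - <<'E'
from h import *
p,im,d=snap('wrist','w3.png')
p,im2,d=snap('scene','s3.png')
cv2.imwrite('pics/c3.png',np.vstack([cv2.resize(im[:,:,::-1],(480,300)),cv2.resize(im2[140:280,190:414,::-1],(480,300))]))
E
```

```text
clock: 7.87
tool_pos: [0.4328, -0.1811, 0.119]
orientation: [102.3, 89.9, 178.7]
force: [0.8, -0.4, 0.3]
opening: 0.0008
```

View pics/c3.png

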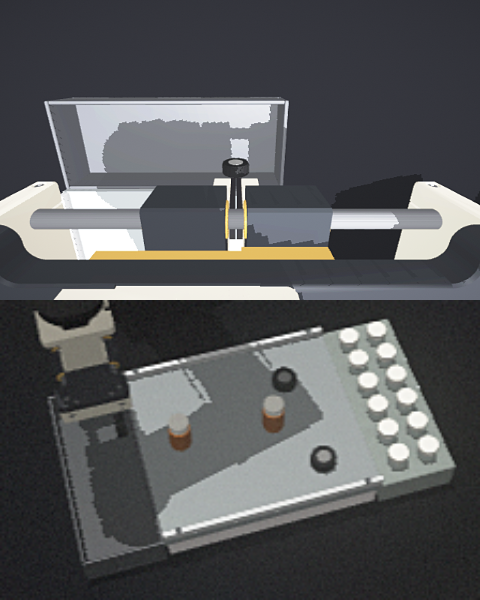

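Cap1's apparent size (36 px at this height) fits a cap lying on the trough floor. The other caps and both vials are unmoved. Next I'll go behind cap2 (tool-frame y 44, z 128).

```bash
python3 -m pendant '[{"claw":0,"linear":[0,-1.5,29],"twist":0},{"claw":0,"linear":[0,-1.5,29],"twist":0},{"claw":0,"linear":[0,-1.5,29],"twist":0},{"claw":0,"linear":[0,-1.5,29],"twist":0},{"claw":0,"linear":[0,-1.5,29],"twist":0},{"claw":0,"linear":[0,-1.5,29],"twist":0},{"claw":0,"linear":[0,-1.5,29],"twist":0},{"claw":0,"linear":[0,-1.5,29],"twist":0},{"claw":0,"linear":[0,-1.5,29],"twist":0},{"claw":0,"linear":[0,-1.5,29],"twist":0}]'
python3 -m pendant '[{"claw":0,"linear":[10,0,0],"twist":0},{"claw":0,"linear":[15,0,0],"twist":0},{"claw":0,"linear":[10,0,0],"twist":0},{"claw":0,"linear":[0,0,0],"twist":0},{"claw":0,"linear":[0,0,0],"twist":0},{"claw":0,"linear":[0,0,0],"twist":0},{"claw":0,"linear":[0,0,0],"twist":0},{"claw":0,"linear":[0,0,0],"twist":0},{"claw":0,"linear":[0,0,0],"twist":0},{"claw":0,"linear":[0,0,0],"twist":0}]'
python3 - <<'E'
from h import *
np.set_printoptions(precision=4,suppress=True)
o=get_obs(); print(o['tool_pos'],o['orientation'],o['clock'])
p,im,d=snap('wrist','w4.png')
for z in (.012,):
  pass
print([(b['xy'],b['confidence'],world(p,b['xy'],z=.058)) for b in boxes_of('wrist','cap1_center')])
E
```

```text
clock: 8.8
tool_pos: [0.5158, 0.0987, 0.1182]
orientation: [109.6, 90.0, -173.9]
force: [0.7, -0.3, 0.9]
opening: 0.0002
clock: 9.63
tool_pos: [0.5161, 0.097, 0.084]
orientation: [-43.1, 90.0, 33.3]
force: [-0.5, 0.5, -0.0]
opening: 0.0003
[0.5161 0.097  0.084 ] [-43.0948  89.9518  33.3063] 9.6333
[]
```

View pics/w4.png

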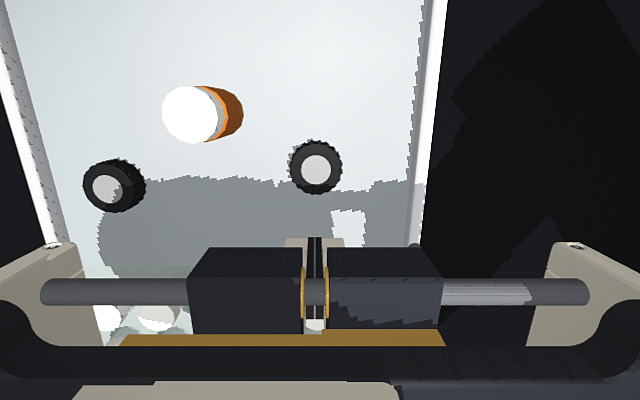

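Cap2 (316,166) is centred on the fingers (315), with a gap as before. I'll lower and sweep it.

```bash
python3 -m pendant '[{"claw":0,"linear":[10,0,0],"twist":0},{"claw":0,"linear":[10,0,0],"twist":0},{"claw":0,"linear":[10,0,0],"twist":0},{"claw":0,"linear":[0,0,-5],"twist":0},{"claw":0,"linear":[0,0,-8],"twist":0},{"claw":0,"linear":[0,0,-8],"twist":0},{"claw":0,"linear":[0,0,-8],"twist":0},{"claw":0,"linear":[0,0,-8],"twist":0},{"claw":0,"linear":[0,0,-8],"twist":0},{"claw":0,"linear":[0,0,-8],"twist":0}]'
python3 -m pendant '[{"claw":0,"linear":[0,0,-8],"twist":0},{"claw":0,"linear":[0,0,-8],"twist":0},{"claw":0,"linear":[0,0,-8],"twist":0},{"claw":0,"linear":[0,0,-8],"twist":0},{"claw":0,"linear":[0,0,-8],"twist":0},{"claw":0,"linear":[0,0,-8],"twist":0},{"claw":0,"linear":[0,0,-8],"twist":0},{"claw":0,"linear":[0,0,-8],"twist":0},{"claw":0,"linear":[0,0,-8],"twist":0},{"claw":0,"linear":[0,0,-8],"twist":0}]'
python3 - <<'E'
from h import *
p,im,d=snap('wrist','w5.png')
cv2.imwrite('pics/c5.png',im[60:300,160:480,::-1])
E
```

```text
clock: 10.57
tool_pos: [0.5034, 0.0446, 0.0539]
orientation: [-47.5, 90.0, 28.9]
force: [0.4, -1.1, 0.2]
opening: 0.0009
clock: 11.4
tool_pos: [0.4845, -0.033, 0.0536]
orientation: [-93.5, 90.0, -17.1]
force: [-1.0, 0.9, -0.5]
opening: 0.0004
```

View pics/c5.png

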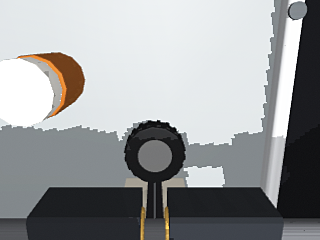

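Cap2 is centred against the fingers, so I'll continue to the trough, then lift.

```bash
python3 -m pendant '[{"claw":0,"linear":[0,0,-8],"twist":0},{"claw":0,"linear":[0,0,-8],"twist":0},{"claw":0,"linear":[0,0,-8],"twist":0},{"claw":0,"linear":[0,0,-8],"twist":0},{"claw":0,"linear":[0,0,-8],"twist":0},{"claw":0,"linear":[0,0,-8],"twist":0},{"claw":0,"linear":[0,0,-8],"twist":0},{"claw":0,"linear":[0,0,-8],"twist":0},{"claw":0,"linear":[0,0,-8],"twist":0},{"claw":0,"linear":[0,0,-8],"twist":0}]'
python3 -m pendant '[{"claw":0,"linear":[0,0,-8],"twist":0},{"claw":0,"linear":[0,0,-8],"twist":0},{"claw":0,"linear":[0,0,-8],"twist":0},{"claw":0,"linear":[0,0,-8],"twist":0},{"claw":0,"linear":[0,0,-8],"twist":0},{"claw":0,"linear":[0,0,-8],"twist":0},{"claw":0,"linear":[0,0,-8],"twist":0},{"claw":0,"linear":[0,0,-6],"twist":0},{"claw":0,"linear":[0,0,0],"twist":0},{"claw":0,"linear":[0,0,0],"twist":0}]'
python3 -m pendant '[{"claw":0,"linear":[0,0,0],"twist":0},{"claw":0,"linear":[-5,0,4],"twist":0},{"claw":0,"linear":[-10,0,10],"twist":0},{"claw":0,"linear":[-20,0,20],"twist":0},{"claw":0,"linear":[-20,0,20],"twist":0},{"claw":0,"linear":[-20,0,20],"twist":0},{"claw":0,"linear":[-20,0,0],"twist":0},{"claw":0,"linear":[-20,0,0],"twist":0},{"claw":0,"linear":[0,0,0],"twist":0},{"claw":0,"linear":[0,0,0],"twist":0}]'
python3 - <<'E'
from h import *
p,im,d=snap('wrist','w6.png')
cv2.imwrite('pics/c6.png',im[:,:,::-1])
E
```

```text
clock: 12.28
tool_pos: [0.4657, -0.1108, 0.0536]
orientation: [62.5, 90.0, 138.9]
force: [-0.1, 0.3, 0.8]
opening: 0.0007
clock: 13.12
tool_pos: [0.4512, -0.1706, 0.0535]
orientation: [125.2, 90.0, -158.5]
force: [-0.4, 0.4, 0.2]
opening: 0.0006
clock: 13.95
tool_pos: [0.4695, -0.0975, 0.17]
orientation: [-64.9, 89.8, 11.6]
force: [0.0, -0.7, -0.2]
opening: 0.0004
```

View pics/c6.png

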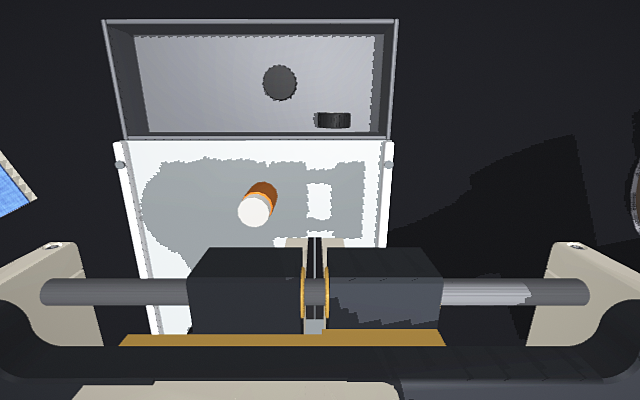

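Caps 1 and 2 are both in the trough: one lies flat at (280,82), the other stands on edge at (333,120). Next is cap3 (y -85, z 140).

```bash
python3 -m pendant '[{"claw":0,"linear":[0,-12.8,21],"twist":0},{"claw":0,"linear":[0,-12.8,21],"twist":0},{"claw":0,"linear":[0,-12.8,21],"twist":0},{"claw":0,"linear":[0,-12.8,21],"twist":0},{"claw":0,"linear":[0,-12.8,21],"twist":0},{"claw":0,"linear":[0,-12.8,21],"twist":0},{"claw":0,"linear":[0,-12.8,21],"twist":0},{"claw":0,"linear":[0,-12.8,21],"twist":0},{"claw":0,"linear":[0,-12.8,21],"twist":0},{"claw":0,"linear":[0,-12.8,21],"twist":0}]'
python3 -m pendant '[{"claw":0,"linear":[30,0,0],"twist":0},{"claw":0,"linear":[30,0,0],"twist":0},{"claw":0,"linear":[26,0,0],"twist":0},{"claw":0,"linear":[0,0,0],"twist":0},{"claw":0,"linear":[0,0,0],"twist":0},{"claw":0,"linear":[0,0,0],"twist":0},{"claw":0,"linear":[0,0,0],"twist":0},{"claw":0,"linear":[0,0,0],"twist":0},{"claw":0,"linear":[0,0,0],"twist":0},{"claw":0,"linear":[0,0,0],"twist":0}]'
python3 - <<'E'
from h import *
p,im,d=snap('wrist','w7.png')
E
```

```text
clock: 14.83
tool_pos: [0.6425, 0.0766, 0.167]
orientation: [121.4, 89.9, -162.1]
force: [0.1, 0.1, -0.8]
opening: 0.0004
clock: 15.67
tool_pos: [0.6429, 0.0758, 0.0837]
orientation: [-53.9, 89.9, 22.5]
force: [-0.7, 0.7, -0.6]
opening: 0.0006
```

View pics/w7.png

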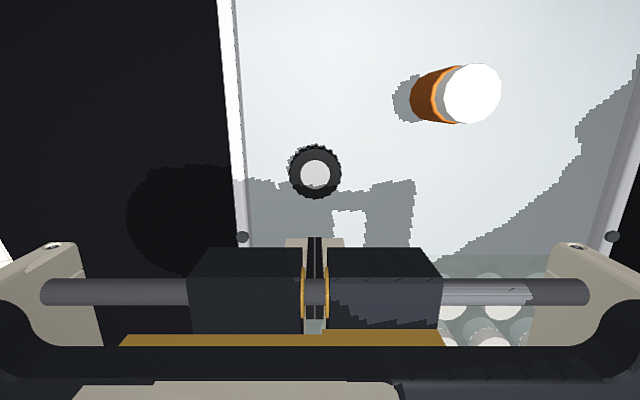

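Cap3 (315,171) is centred on the fingers. I'll lower and sweep, with a numeric check midway to save the last view.

```bash
python3 -m pendant '[{"claw":0,"linear":[10,0,0],"twist":0},{"claw":0,"linear":[10,0,0],"twist":0},{"claw":0,"linear":[10,0,0],"twist":0},{"claw":0,"linear":[0,0,-5],"twist":0},{"claw":0,"linear":[0,0,-8],"twist":0},{"claw":0,"linear":[0,0,-8],"twist":0},{"claw":0,"linear":[0,0,-8],"twist":0},{"claw":0,"linear":[0,0,-8],"twist":0},{"claw":0,"linear":[0,0,-8],"twist":0},{"claw":0,"linear":[0,0,-8],"twist":0}]'
python3 -m pendant '[{"claw":0,"linear":[0,0,-8],"twist":0},{"claw":0,"linear":[0,0,-8],"twist":0},{"claw":0,"linear":[0,0,-8],"twist":0},{"claw":0,"linear":[0,0,-8],"twist":0},{"claw":0,"linear":[0,0,-8],"twist":0},{"claw":0,"linear":[0,0,-8],"twist":0},{"claw":0,"linear":[0,0,-8],"twist":0},{"claw":0,"linear":[0,0,-8],"twist":0},{"claw":0,"linear":[0,0,-8],"twist":0},{"claw":0,"linear":[0,0,-8],"twist":0}]'
python3 - <<'E'
from h import *
def rep(f):
    im=cv2.imread('pics/'+f); m=(im.max(2)[170:238,262:368]<70).astype(np.uint8)
    n,l,s,c=cv2.connectedComponentsWithStats(m); i=1+s[1:,4].argmax(); print(f,s[i],c[i]+[262,170])
snap('wrist','w8.png'); rep('w5.png'); rep('w8.png')
E
```

```text
clock: 16.55
tool_pos: [0.6298, 0.0232, 0.0526]
orientation: [-48.5, 90.0, 27.9]
force: [0.3, -0.2, -0.2]
opening: 0.0003
clock: 17.38
tool_pos: [0.611, -0.0543, 0.0526]
orientation: [-50.9, 90.0, 25.5]
force: [-0.4, 0.7, -0.1]
opening: 0.0002
w5.png [  22   10   62   58 1971] [314.26991375 208.39015728]
w8.png [  22   10   62   58 1970] [314.39137056 208.49137056]
```

Same placement as with cap2, so I'll finish the sweep and lift clear.

```bash
python3 -m pendant '[{"claw":0,"linear":[0,0,-8],"twist":0},{"claw":0,"linear":[0,0,-8],"twist":0},{"claw":0,"linear":[0,0,-8],"twist":0},{"claw":0,"linear":[0,0,-8],"twist":0},{"claw":0,"linear":[0,0,-8],"twist":0},{"claw":0,"linear":[0,0,-8],"twist":0},{"claw":0,"linear":[0,0,-8],"twist":0},{"claw":0,"linear":[0,0,-8],"twist":0},{"claw":0,"linear":[0,0,-8],"twist":0},{"claw":0,"linear":[0,0,-8],"twist":0}]'
python3 -m pendant '[{"claw":0,"linear":[0,0,-8],"twist":0},{"claw":0,"linear":[0,0,-8],"twist":0},{"claw":0,"linear":[0,0,-8],"twist":0},{"claw":0,"linear":[0,0,-8],"twist":0},{"claw":0,"linear":[0,0,-8],"twist":0},{"claw":0,"linear":[0,0,-8],"twist":0},{"claw":0,"linear":[0,0,-8],"twist":0},{"claw":0,"linear":[0,0,-8],"twist":0},{"claw":0,"linear":[0,0,-2],"twist":0},{"claw":0,"linear":[0,0,0],"twist":0}]'
python3 -m pendant '[{"claw":0,"linear":[0,0,0],"twist":0},{"claw":0,"linear":[-5,0,4],"twist":0},{"claw":0,"linear":[-10,0,10],"twist":0},{"claw":0,"linear":[-20,0,10],"twist":0},{"claw":0,"linear":[-30,0,10],"twist":0},{"claw":0,"linear":[-30,0,10],"twist":0},{"claw":0,"linear":[-30,0,20],"twist":0},{"claw":0,"linear":[-30,0,20],"twist":0},{"claw":0,"linear":[-30,0,20],"twist":0},{"claw":0,"linear":[-30,0,0],"twist":0}]'
python3 -m pendant '[{"claw":0,"linear":[-30,0,15],"twist":0},{"claw":0,"linear":[-30,8,15],"twist":0},{"claw":0,"linear":[0,8,15],"twist":0},{"claw":0,"linear":[0,8,15],"twist":0},{"claw":0,"linear":[0,8,0],"twist":0},{"claw":0,"linear":[0,8,0],"twist":0},{"claw":0,"linear":[0,0,0],"twist":0},{"claw":0,"linear":[0,0,0],"twist":0},{"claw":0,"linear":[0,0,0],"twist":0},{"claw":0,"linear":[0,0,0],"twist":0}]'
python3 - <<'E'
from h import *
p,im,d=snap('wrist','w9.png'); q,im2,d2=snap('scene','s9.png')
cv2.imwrite('pics/c9.png',np.vstack([cv2.resize(im[0:270,150:470,::-1],(400,337)),cv2.resize(im2[140:280,190:414,::-1],(400,250))]))
E
```

```text
clock: 18.27
tool_pos: [0.5922, -0.1321, 0.0526]
orientation: [124.4, 90.0, -159.2]
force: [1.1, 0.1, 0.3]
opening: 0.0004
clock: 19.1
tool_pos: [0.5767, -0.1962, 0.0525]
orientation: [105.3, 90.0, -178.3]
force: [0.0, -0.0, -0.2]
opening: 0.0003
clock: 19.93
tool_pos: [0.602, -0.0906, 0.2705]
orientation: [-59.1, 89.9, 17.5]
force: [1.1, 0.1, -0.2]
opening: 0.0004
clock: 20.77
tool_pos: [0.5767, -0.0271, 0.3274]
orientation: [141.5, 90.0, -142.1]
force: [-0.5, -0.1, 0.5]
opening: 0.0005
```

View pics/c9.png

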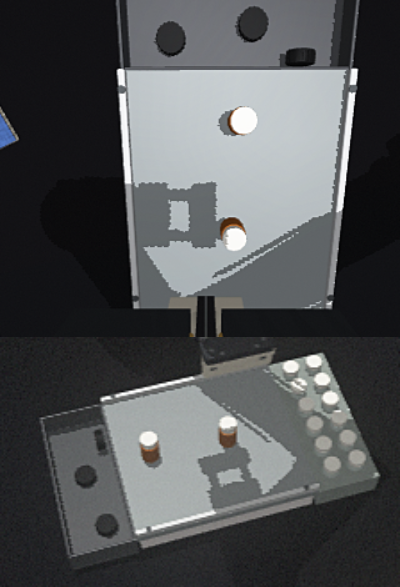

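All three caps are in the trough and both vials are standing. I'll do a quick numeric check on the vials and bystanders, then hand in.

```bash
python3 - <<'E'
from h import *
for t in ('vial1_center','reagent','beaker','mouse','tipbox'):
    print(t,[(np.round(b['xy']),round(b['confidence'],2)) for b in boxes_of('scene',t)[:2]])
p=camera_params('scene'); im=cv2.imread('pics/s9.png'); _,d=snapshot('scene')
V,U=np.mgrid[:400,:640]; g=im.max(2)
for a in ((246,189),(238,209),(250,236)):
    m=(abs(U-a[0])<10)&(abs(V-a[1])<10)&(g<45); u=[U[m].mean(),V[m].mean()]; print('cap',np.round(u),m.sum(),np.round(world(p,u,d=np.median(d[m])),3))
a=cv2.imread('pics/scene0.png'); print('diff outside',[cv2.absdiff(a,im)[r].mean().round(1) for r in (np.s_[220:262,108:150],np.s_[298:337,135:180],np.s_[90:165,395:485])])
print(get_obs()['force']); close_job()
E
```

```text
vial1_center []
reagent [(array([462., 138.]), 0.88)]
beaker [(array([131., 243.]), 0.74)]
mouse [(array([156., 314.]), 0.76), (array([237., 218.]), 0.55)]
tipbox [(array([416., 112.]), 0.64), (array([276., 198.]), 0.48)]
cap [244. 190.] 11 [ 0.427 -0.155  0.036]
cap [242. 207.] 17 [ 0.462 -0.181  0.016]
cap [251. 242.] 4 [ 0.574 -0.204  0.02 ]
diff outside [np.float64(4.3), np.float64(4.8), np.float64(4.1)]
[0.71178245 0.07131732 0.29879634]
the job is handed in; nothing more can be done
```

I swept all three caps off the deck into the trough with the closed fingers, one at a time, and handed the job in after about 21 s of robot time. The arm ended well above the deck, at about 0.33 m, touching nothing.

**Last pictures:** The final wrist and scene views show all three caps in the trough. Two lie flat. One stands on its edge against the wall nearest the deck, and it had not visibly moved between two pictures about 7 s apart. From its thickness and the wall position, I work out its centre is about 39 mm from the trough's centre line, inside the 46 mm limit. Measured depths put the caps at about 16–36 mm above the bench, below the rim, though these came from only a few pixels each.

**Vials and other things:** Both vials look upright and in place. In its last call the network did not report the vials, so I have no numeric check on them. The reagent bottle, beaker and mouse were found within 3 pixels of their first positions. The tip box was not found at the start, but its area of the picture had not changed.

**Disagreement:** The scene and wrist cameras differed by about 8 mm sideways on cap positions. I went by the wrist view relative to the fingers, and each cap was centred on them when pushed.

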